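Close the access cover of a kitchen display controller

TASK

Close the open grey controller box with its loose cover: hold the cover tilted with the tongue end down, hook the tongue all the way under the box's ledge, then swing the other end down and press it past the spring roller until the cover sits flush. Work gently, by feel: never force the cover hard against the box. Let go at the end and leave the tools and other things on the counter where they are.

Things in the scene. Friction and masses are not known exactly. Their poses are not given: they have to be found in the camera images.
- case: Controller box, fixed, grey steel shell 240 x 158 x 56 mm, open on top. Origin: centre of its underside, on the counter; x from the ledge end (robot side) to the roller end, z up. The black insert in it is screwed down in slots: rims, walls, ledge, stop and roller together sit up to 10 mm off along x and 12 mm along y, unmeasured, different each time: find them by feel.
- seat (a point): Centre of the closed cover's underside, nominal, 50 mm up; box axes. Two flat rims at this height, x -69 to +67 mm, 44 to 52 mm either side of the middle (inner faces 88 mm apart, upright, down to z 12 mm), carry it; side walls 104 mm apart rise 8 mm higher, the end wall (face at x +67, 46 mm gap for the roller) 20 mm. Forcing: over 50 N on the box in all, 25 N if tilted over 9 degrees.
- ledge (a point): Middle of the lower free edge of the ledge that crosses the bay at its -x end, nominal; box axes. It is 57 mm above the counter and 69 mm to -x of the seat centre; the ledge is 5 mm thick (top at 62 mm). The space under it is open downwards, so a tilted tongue may dip there. From here to the end wall is 136 mm; the cover with tongue is 146 mm: it does not go in flat.
- tongue_stop (a point): Middle of the solid upright face under the ledge that the tongue's end butts against when home, nominal: 81 mm to -x of the seat centre, 12 mm behind the ledge's edge; box axes. True place up to 10 mm off along x, with the whole insert; over 25 N against it is too hard. If the tongue is not fully home the cover's far edge jams on the roller or the end wall.
- roller_rest (a point): Centre of the white roller, nominal: 16 mm diameter, 30 mm long along y, 70.5 mm to +x of the seat centre, 60.5 mm up; box axes. It only backs off in +x, up to 9 mm (spring 5.4 N, then 0.9 N per mm). With the tongue home the cover's far edge lands on it 16 mm above its seat, passes it under 4 to 9 N pressed down near that edge, and is then held.
- cover_grip (a point): Middle of the cover's grip rib, 20 mm above the plate's underside, over its centre; axes are the cover's. Loose grey plate 130 (x) x 100 (y) x 6 mm, about 0.3 kg, flat on the counter at the start. Rib: 44 mm long (x), 14 wide (y), 6 to 34 mm above the underside. Closed, its x points along the box's x.
- tongue_tip (a point): Middle of the end of the cover's tongue, 81 mm to -x of the plate's centre, 2 mm above the underside; axes are the cover's. The tongue is 60 mm wide, 4 mm thick, flush with the underside, and stands out 16 mm from the plate's -x edge.
- far_edge (a point): Middle of the cover's +x edge, 65 mm from the plate's centre, on the plate's top face, 6 mm above the underside; axes are the cover's. Closed, it is 56 mm above the counter. The circuit parts it closes over stay below 32 mm above the counter.
- screwdriver: Screwdriver, 190 mm, lying on the counter beyond the work; leave alone. Origin under its middle.
- pliers: Pliers with orange handles, about 190 mm long, 16 mm high, lying on the counter; leave alone. Origin at the pivot, on the counter.
- adapter: Black power adapter, 55 x 115 x 34 mm; leave alone. Origin: centre of its underside.
- partsbox: Small white open parts box, 85 x 70 x 28 mm; leave alone. Origin: centre of its underside.

How it is judged:
On the way:
1. the cover's tongue is down at the ledge, lower than its underside, while the cover is still tilted by more than 7 degrees (x of tongue_tip in the frame of case below -0.067 m and z of tongue_tip in the frame of case between 0.03 and 0.057 m and angle between tongue_tip's own z axis and vertical above 0.12 rad), for 0.1 s.
At the end, for the whole second after the job is handed in: The cover lies level (within 2 degrees) and flush in the bay: its far edge within 2.5 mm of its seated height, its tongue under the ledge within 2.5 mm of its seated height, in line with the box within 5 degrees, released (z of far_edge in the frame of case between 0.053 and 0.0585 m and z of tongue_tip in the frame of case between 0.0495 and 0.0545 m and x of tongue_tip in the frame of case between -0.095 and -0.066 m and angle between cover_grip's own z axis and vertical below 0.035 rad and angle between the x axis of cover_grip and the x axis of case, either way round below 0.09 rad and contact force between the fingers and cover below 0.1 N); the robot touches nothing.
It fails at once if the cover is pressed or knocked against the box with more than 50 N (all their contacts added up) (contact force between cover and case above 50 N).
It fails at once if the cover, still tilted by more than 9 degrees, is pushed or pulled against the box with more than 25 N (contact force between cover and case above 25 N and angle between cover_grip's own z axis and vertical above 0.157 rad).
It fails at once if a bystander (screwdriver, pliers, adapter or parts box) is moved by more than 15 mm (distance of any of screwdriver, pliers, adapter, partsbox from where it was at the start of the episode above 0.015 m).
It also fails if it takes over 72 s, if anything falls off the work surface, if the arm or the gripper's body presses on something with over 40 N, if the wrist force passes 120 N, or if a joint passes its speed limit or range.

ROBOT

A 7-joint arm with a two-finger parallel gripper is mounted at the origin on the work surface. World frame = base frame: x ahead of the robot, y to its left, z up, the work surface at z = 0. Lengths are in m, angles in rad, forces in N, time in s.
With the tool pointing down it reaches from about 0.425 to 0.875 m from the base axis. Payload 8.4 kg.
Tool frame: the origin (TCP) lies at the very end of the fingers, on their centre line; the grasp point (between the pads) lies r.hold_point_z behind it (r.hold_point_z is the distance from the TCP to the grasp point, in m); z points along the fingers, y is the line along which they close (so a half turn about z gives the same grasp; the last joint's range is limited). The gripper opens to 85 mm and grips with 20 to 120 N. Pads are 22 mm wide; open, the fingers measure 114 mm over their backs; the gripper's body (76 mm by 85 mm) begins 54 mm behind the grasp point. The pads swing forward as they close: fully open they stand 13 mm farther back than shut.
Start: joints at [-1.254, 0.333, 0.04, 1.465, -0.013, 1.343, -0.059], TCP at [0.263, 0.595, 0.2] pointing down, gripper open.
Joint ranges: [-2.58, 2.58], [-0.38, 2.09], [-1.3, 1.39], [0.25, 2.4], [-1.5, 4.64], [0.08, 2.09], [-2.65, 2.65]. Speed limits (rad/s): [2.22, 2.22, 2.79, 2.79, 3.14, 3.14, 3.14].

INTERFACE

Orientations are given as a 3x3 rotation matrix whose columns are the frame's x, y, z axes.
In Python, from workcell import r gives the robot as it stands. The module is installed in compiled form; this text tells all that it offers.
- The arm moves only by the shell command python3 -m inch 'ROWS' [FORCE]. ROWS is JSON, a list of rows, each a list of 5 numbers: the opening, from 0 (shut) to 1 (fully open), then the shift along the tool's x, y, z in m, then the turn about the tool's z in degrees. In form: [[hand, tx, ty, tz, spin], ...]. A call has 1 to 20 rows; each row is the pose to reach, as a shift and turn from the pose commanded when the call began, along the tool's axes at that moment; what a row does not reach only later rows make up. A row lasts 1/10 s, in which the tool goes at most 50 mm and 8.59 degrees, less where a joint would pass 70% of its speed; a pose out of reach is approached as far as the arm can. A call with a gripper value outside its range is refused whole. The fingers move at their own pace and stop on an object; FORCE is the grip in N (left out, the last holds). Time passes only in rows, so rows that repeat a pose let the fingers close. It gives the time, the measured TCP pose, the force, the opening and the grip force at its end, in the units of the state.
- r.state(): the state, without advancing time (a new reading comes with each control period).
- r.get_image(name): name is "side" or "top" or "wrist"; returns a dict with "pixels" (400x640x3 uint8, blue, green, red), "range_z" (400x640 float32, m along the optical axis (not along the pixel's ray), 0 where there is no reading), "fx", "fy", "cx", "cy" (pixels), "eye" and "attitude" of the camera in the world. Camera axes: x right, y down, z forward; pixel columns grow to the right and rows downward; lengths in m; the calibration is good to about 2 mm. A picture is of the moment at which its call begins.
- r.close_job(): hands the job in; it is judged then, once.
Trained networks look in the newest picture that a camera, given by its name, has taken for a name from the list of things; names that differ only in an ending like _2 or _b are one class to them, and where a whole thing is asked for, a point or a joint stands for the part that bears it (a point fixed in the world has none). Each returns a list of dicts, best first, with "confidence" (0 to 1); they miss things now and then, are a little off and sometimes report something else, mostly with a low value. They report only what shows in the picture. A call takes as long as a camera call.
- r.regions_of(camera, query): "mask" (400x640 bool, what is visible of it) and "bbox" ([centre column, centre row, width, height] in pixels, round what is visible of it).
The state is a dict: "time": time; "joint_positions": joint angles; "qvel": joint speeds; "tau": joint torques, N m; "eef_pos": TCP position; "tcp_rot": TCP orientation; "force": force on the tool from outside, world axes, zero at the start; "ft_torque": the same for the moment, N m; "width": opening from 0.0 (shut) to 1.0 (fully open); "grip_force": force on a finger pad.
Only numpy, scipy, OpenCV 4.12 (cv2) and the standard library are available. Lean on these libraries where they do the work, as an engineer would, in place of code of your own. Each camera call takes 0.05 s, during which the arm holds its last target. There are 200 camera calls.

## Working session

There is one attempt and no reset: what is moved stays moved. The work goes in short steps, Python scripts to look and compute and a shell command to move; the robot and the scene stay as the last step left them, time stands still between calls to the robot, and variables do not carry over. Pictures are saved under pics/ and viewed, at most 10 in all, crops included, and the job is handed in when it is done.

```bash
mkdir -p pics; cat > h.py <<'E'
import numpy as np, cv2
from workcell import r
def pts(im,mask=None):
    z=im["range_z"]; m=z>0
    if mask is not None: m&=mask
    v,u=np.nonzero(m); d=z[v,u]
    c=np.c_[(u-im["cx"])/im["fx"]*d,(v-im["cy"])/im["fy"]*d,d]
    return c@np.array(im["attitude"]).T+np.array(im["eye"])
def look(c,f=None):
    im=r.get_image(c)
    if f: cv2.imwrite(f"pics/{f}.png",im["pixels"])
    return im
E
python3 - <<'E'
from h import *
np.set_printoptions(precision=4,suppress=True)
s=r.state(); print(s["time"],s["eef_pos"],s["tcp_rot"],s["force"],s["ft_torque"],s["width"],r.hold_point_z)
ims=[]
for c in ["top","side"]:
    im=look(c); ims.append(im["pixels"]); print(c,im["eye"],im["fx"])
    for q in ["case","cover_grip","screwdriver","pliers","adapter","partsbox"]:
        for d in r.regions_of(c,q)[:2]:
            p=pts(im,d["mask"])
            if len(p)<5: continue
            rect=cv2.minAreaRect(p[:,:2].astype(np.float32))
            print(q,round(d["confidence"],2),np.round(d["bbox"]),np.median(p,0),"z",np.percentile(p[:,2],[5,50,95,99]),"rect",np.round(rect[0],3),np.round(rect[1],3),round(rect[2],1))
cv2.imwrite("pics/a.png",ims[0]); cv2.imwrite("pics/b.png",ims[1])
E
```

```text
0.0 [0.2624 0.5941 0.1994] [[-0.9148  0.4039 -0.0006]
 [ 0.4039  0.9148 -0.0016]
 [-0.0001 -0.0017 -1.    ]] [-1.4697 -0.8641  0.5238] [ 0.002  -0.0008 -0.0504] 0.9974620028515803 0.0187
top [0.4609 0.0111 1.452 ] 481.74134799875844
case 0.77 [294. 196.  72.  89.] [0.5566 0.1038 0.022 ] z [0.0046 0.022  0.0656 0.0719] rect [0.558 0.105] [0.168 0.253] 76.5
case 0.73 [460. 252.  38.  37.] [ 0.3996 -0.3904  0.0337] z [0.012  0.0337 0.0388 0.0416] rect [ 0.396 -0.397] [0.065 0.115] 35.8
cover_grip 0.77 [390. 213.  47.  54.] [ 0.5073 -0.1877  0.0065] z [0.0006 0.0065 0.0192 0.0362] rect [ 0.506 -0.19 ] [0.149 0.109] 16.7
cover_grip 0.23 [269. 110.  31.  57.] [0.8191 0.1639 0.0154] z [0.0055 0.0154 0.0213 0.0229] rect [0.806 0.169] [0.167 0.074] 18.1
screwdriver 0.75 [392. 126.  44.  48.] [ 0.7966 -0.2097  0.0223] z [0.0117 0.0223 0.0291 0.0309] rect [ 0.772 -0.189] [0.026 0.193] 49.0
pliers 0.57 [270. 112.  30.  57.] [0.8173 0.1634 0.0153] z [0.005  0.0153 0.0213 0.0228] rect [0.804 0.174] [0.171 0.075] 15.3
adapter 0.72 [461. 250.  40.  35.] [ 0.4006 -0.3928  0.0337] z [0.0111 0.0337 0.0
[... 452 characters left out ...]
ct [0.563 0.136] [0.242 0.241] 76.8
cover_grip 0.79 [311. 273.  67.  49.] [ 0.5011 -0.1991  0.0058] z [0.0024 0.0058 0.0296 0.035 ] rect [ 0.503 -0.194] [0.146 0.101] 18.8
screwdriver 0.8 [421. 248.  55.  20.] [ 0.7961 -0.2234  0.0202] z [0.0079 0.0202 0.0268 0.028 ] rect [ 0.788 -0.207] [0.033 0.132] 39.5
pliers 0.91 [370. 162.  50.  29.] [0.8163 0.1533 0.0126] z [-0.0002  0.0126  0.0174  0.0193] rect [0.808 0.162] [0.18  0.089] 26.5
adapter 0.89 [291. 356.  63.  55.] [ 0.3967 -0.4075  0.0331] z [0.0083 0.0331 0.0364 0.0376] rect [ 0.4   -0.388] [0.074 0.132] 36.1
partsbox 0.81 [204. 145.  35.  25.] [0.3656 0.3939 0.0158] z [0.0025 0.0158 0.0284 0.0306] rect [0.365 0.402] [0.09  0.082] 27.7
```

View pics/a.png

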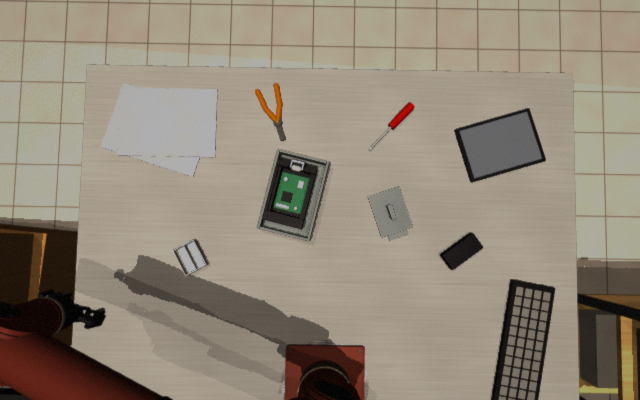

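View pics/b.png

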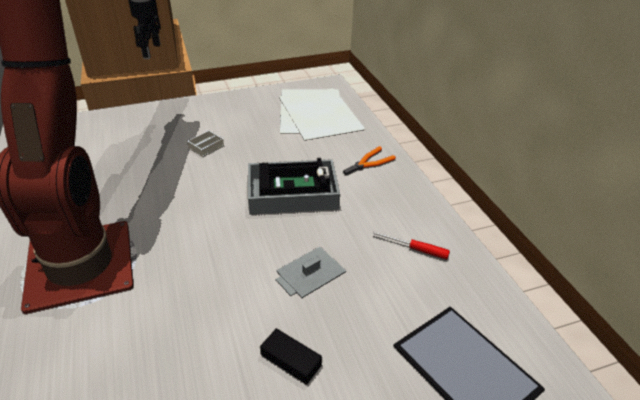

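```bash
python3 -m inch '[[0,-0.468,-0.328,-0.1,-10.6],[0,-0.468,-0.328,-0.1,-10.6],[0,-0.468,-0.328,-0.1,-10.6],[0,-0.468,-0.328,-0.1,-10.6],[0,-0.468,-0.328,-0.1,-10.6],[0,-0.468,-0.328,-0.1,-10.6],[0,-0.468,-0.328,-0.1,-10.6],[0,-0.468,-0.328,-0.1,-10.6],[0,-0.468,-0.328,-0.1,-10.6],[0,-0.468,-0.328,-0.1,-10.6],[0,-0.468,-0.328,-0.1,-10.6],[0,-0.468,-0.328,-0.1,-10.6],[0,-0.468,-0.328,-0.1,-10.6],[0,-0.468,-0.328,-0.1,-10.6],[0,-0.468,-0.328,-0.1,-10.6],[0,-0.468,-0.328,-0.1,-10.6]]'
python3 - <<'E'
from h import *
np.set_printoptions(precision=4,suppress=True)
s=r.state(); print(s["time"],s["eef_pos"],s["tcp_rot"],s["force"],s["joint_positions"])
im=look("wrist","w1"); print(im["eye"],im["attitude"],im["fx"])
for d in r.regions_of("wrist","case")[:1]:
    p=pts(im,d["mask"]); print(d["confidence"],d["bbox"])
    p=p[p[:,2]>0.045]
    rect=cv2.minAreaRect(p[:,:2].astype(np.float32)); print(rect,np.percentile(p[:,2],[5,50,95]))
E
```

```text
time: 2.3
eef_pos: [0.5576, 0.107, 0.3001]
tcp_rot: [[-0.974, 0.226, -0.0], [0.226, 0.974, 0.0], [0.001, 0.0, -1.0]]
force: [-0.5, -0.3, -1.1]
width: -0.001
grip_force: 0.0
2.3 [0.5576 0.107  0.3001] [[-0.974   0.2264 -0.0005]
 [ 0.2264  0.974   0.0003]
 [ 0.0005  0.0002 -1.    ]] [-0.5284 -0.2995 -1.1132] [-0.6404  0.1294  0.4202  1.5263 -0.0532  1.4975  1.1231]
[0.4881 0.123  0.4734] [[ 0.2263  0.9349  0.2735]
 [ 0.9741 -0.2172 -0.0635]
 [ 0.      0.2808 -0.9598]] 304.57695848311613
0.83 [314.9, 155.4, 123.5, 171.1]
((0.5550392866134644, 0.10037817060947418), (0.15744684636592865, 0.23875227570533752), 76.86164855957031) [0.0486 0.0563 0.0683]
```

View pics/w1.png

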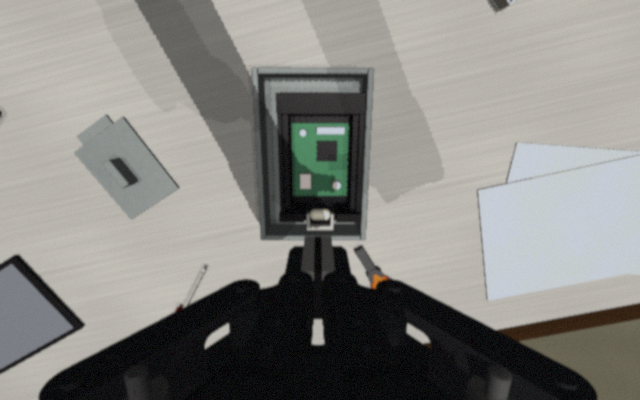

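```bash
python3 - <<'E'
from h import *
np.set_printoptions(precision=4,suppress=True)
im=look("wrist")
P=pts(im); 
a=np.deg2rad(-13.1); X=np.array([np.cos(a),np.sin(a)]);Y=np.array([-X[1],X[0]]); c=np.array([.555,.1004])
q=np.c_[(P[:,:2]-c)@X*1000,(P[:,:2]-c)@Y*1000,P[:,2]*1000]
m=(abs(q[:,0])<125)&(abs(q[:,1])<85); q=q[m]
# height grid
for x in range(-100,112,8):
    row=[]
    for y in range(-80,81,6):
        k=(abs(q[:,0]-x)<4)&(abs(q[:,1]-y)<3); row.append("%3d"%np.median(q[k,2]) if k.sum() else "  .")
    print("%4d"%x," ".join(row))
# cover
v=P[(P[:,2]>.022)&(P[:,2]<.05)&(abs(P[:,0]-.51)<.06)&(abs(P[:,1]+.188)<.06)]
print("rib",len(v),cv2.minAreaRect(v[:,:2].astype(np.float32)),v.mean(0))
d=r.regions_of("wrist","cover_grip")[0]; p=pts(im,d["mask"]); p=p[(p[:,2]>0.003)&(p[:,2]<.012)]
print(d["confidence"],cv2.minAreaRect(p[:,:2].astype(np.float32)))
E
```

```text
-100  54  56  20   5   5   5   5   5   6   5   5   6   6   5   6   5   5   5   5   5   5   5   6   5   5  28  55
 -92  55  55  19   5   5   6  10  10   5   6   6   5   6   6   6   6   5   5   6   6   6   6   6   6   5  45  55
 -84  55  56  22   5   5   .  61  62  61  62  61  61  61  61  61  61  62  61  62  61  61  62  62  62  61  55  55
 -76  53  55  20   6   5  61  61  62  62  62  61  61  61  61  61  61  61  61  61  61  61  62  62  61  61  55  55
 -68  55  55  19   5   5  61  61  62  61  61  61  61  62  61  61  61  61  61  61  61  61  61  61  61  61  55  55
 -60  54  55  19   6   5   .  58  49  28  12  12  12  12  12  12  12  12  12  12  12  12  12  22  50  57  54  55
 -52  54  56  21   6   5  58  57  50  15  12  12  11  12  12  12  11  12  11  12  11  12  11  13  49  57  54  55
 -44  55  55  23   6   5   .  57  49  17  16  16  16  17  16  16  23  18  21  23  20  20  17  16  49  56  55  55
 -36  55  55  18   5   6   .  57  49  18  16  17  28  16  16  17  24  24  24  24  24  25  21  17  49  57  54  55
 -28  55  55  18   6   6   .  57  50  19  17  17  17  17  17  17  16  16  16  17  1
[... 1506 characters left out ...]
6  55  13   5   5  70  69  69  69  69  69  64  25  15  12  12  12  12  39  62  69  69  69  69  70  56  55
  92  55  55  16   5   5   .   .   .   .   .   .  11  65  48  57  58  57  56  64  11   .   .   .   .   .  55  55
 100  54  55  17   5   5   .   .   .   .   .   .  11  65  64  64  65  65  66  64  11   .   .   .   .   .  54  55
 108  55  55  20  13  13  34  38  29  28  30  21  13  44  44  39  48  41  49  44   7  29  40  30  30  27  39  55
rib 411 ((0.5119788646697998, -0.18841275572776794), (0.04435183107852936, 0.01511100772768259), 19.686967849731445) [ 0.5117 -0.1862  0.0316]
0.59 ((0.5043022036552429, -0.1913541704416275), (0.14590764045715332, 0.10093697905540466), 19.107755661010742)
```

```bash
python3 - <<'E'
from h import *
Q=[]
a=np.deg2rad(-13.1); X=np.array([np.cos(a),np.sin(a)]);Y=np.array([-X[1],X[0]]); c=np.array([.555,.1004])
for i in range(3):
    P=pts(look("wrist")); q=np.c_[(P[:,:2]-c)@X*1000,(P[:,:2]-c)@Y*1000,P[:,2]*1000]
    Q.append(q[(abs(q[:,0])<130)&(abs(q[:,1])<90)])
q=np.vstack(Q); x,y,z=q.T
s=lambda v:np.round(np.percentile(v,[1,3,10,50,90,97,99]),1)
led=(z>59)&(z<64)&(x>-100)&(x<-50); print("ledge x",s(x[led]),"y",s(y[led]))
for lo,hi in((-60,-20),(20,60)):
    b=(x>lo)&(x<hi)
    for sg in(-1,1):
        print(lo,sg,"rim y",s(y[b&(z>48)&(z<51.5)&((y-10)*sg>35)&((y-10)*sg<60)]),"walltop",s(y[b&(z>56.2)&(z<60)&((y-10)*sg>45)&((y-10)*sg<64)]))
    print("shell y",s(y[b&(z>53)&(z<57)&(y<-60)]),s(y[b&(z>53)&(z<56.2)&(y>69)]))
e=(z>67.5)&(z<72)&(x>60)&(x<90)&(abs(y-10)>25); print("endwall x",s(x[e]))
print("shell ends",s(x[(z>50)&(z<58)&(x<-110)&(abs(y)<60)]))
E
```

```text
ledge x [-88.  -87.8 -85.6 -75.6 -65.5 -63.2 -63. ] y [-46.3 -44.  -36.1  10.4  56.8  64.7  67.1]
-60 -1 rim y [-41.7 -41.6 -41.  -37.7 -34.4 -33.9 -33.6] walltop [-47.1 -47.  -46.6 -44.3 -42.1 -41.7 -41.6]
-60 1 rim y [54.3 54.3 54.8 58.3 61.7 62.2 62.3] walltop [62.2 62.3 62.8 65.5 72.2 73.5 73.7]
shell y [-78.1 -77.8 -77.3 -73.9 -70.9 -70.5 -70.3] [70.4 70.6 70.9 74.2 77.5 78.2 78.4]
20 -1 rim y [-41.9 -41.8 -41.1 -37.9 -34.7 -33.9 -33.8] walltop [-47.3 -47.2 -46.8 -44.6 -42.3 -41.9 -41.8]
20 1 rim y [54.  54.2 54.8 58.1 61.5 62.1 62.2] walltop [62.  62.1 62.6 65.1 71.4 73.2 73.7]
shell y [-78.5 -78.2 -77.6 -74.  -71.  -70.6 -70.5] [70.3 70.5 70.9 73.9 77.4 78.  78.3]
endwall x [72.9 73.2 73.7 78.4 83.7 84.1 84.4]
shell ends [-119.9 -119.7 -119.5 -115.9 -112.4 -112.3 -111.8]
```

```bash
python3 -m inch '[[0,-0.005,0.003,0.05,0],[0,-0.005,0.003,0.1,0],[0,-0.005,0.003,0.15,0],[0,-0.005,0.003,0.2,0],[0,-0.005,0.003,0.24,0],[0,-0.005,0.003,0.26,0],[0,-0.005,0.015,0.26,0],[0,-0.005,0.027,0.26,0],[0,-0.005,0.027,0.26,0]]'; for i in 1; do python3 -m inch '[[0,0,0.001,0,0],[0,0,0.001,0,0]]'; python3 -m inch '[[0,0,0.001,0,0],[0,0,0.001,0,0]]'; done
```

```text
time: 3.55
eef_pos: [0.5708, 0.1342, 0.0421]
tcp_rot: [[-0.974, 0.226, 0.003], [0.226, 0.974, 0.002], [-0.002, 0.003, -1.0]]
force: [0.1, -0.7, 0.7]
width: 0.005
grip_force: 0.0
time: 3.75
eef_pos: [0.5701, 0.1318, 0.0414]
tcp_rot: [[-0.974, 0.229, 0.002], [0.229, 0.974, 0.001], [-0.001, 0.001, -1.0]]
force: [0.0, 0.1, -0.7]
width: 0.001
grip_force: 0.0
time: 3.95
eef_pos: [0.5698, 0.1325, 0.0407]
tcp_rot: [[-0.973, 0.229, 0.0], [0.229, 0.973, 0.0], [-0.0, 0.0, -1.0]]
force: [-0.2, -0.3, 0.6]
width: -0.004
grip_force: 0.0
```

```bash
python3 -m inch '[[0,0,0.001,0,0],[0,0,0.002,0,0],[0,0,0.002,0,0]]'; python3 -m inch '[[0,0,0.001,0,0],[0,0,0.002,0,0],[0,0,0.002,0,0]]';  python3 -m inch '[[0,0,0.001,0,0],[0,0,0.002,0,0],[0,0,0.002,0,0]]'
```

```text
time: 4.25
eef_pos: [0.5701, 0.1347, 0.0403]
tcp_rot: [[-0.974, 0.229, -0.0], [0.229, 0.974, -0.0], [0.0, -0.0, -1.0]]
force: [-0.3, 0.2, 0.6]
width: 0.0
grip_force: 0.0
time: 4.55
eef_pos: [0.5706, 0.1367, 0.0403]
tcp_rot: [[-0.974, 0.229, -0.0], [0.229, 0.974, 0.0], [0.0, 0.0, -1.0]]
force: [0.4, -0.4, -0.7]
width: 0.002
grip_force: 0.0
time: 4.85
eef_pos: [0.5711, 0.1386, 0.0403]
tcp_rot: [[-0.974, 0.229, -0.0], [0.229, 0.974, 0.0], [0.0, 0.0, -1.0]]
force: [-0.1, -0.5, 0.5]
width: 0.005
grip_force: 0.0
```

```bash
python3 -m inch '[[0,0,0.001,0,0],[0,0,0.002,0,0],[0,0,0.002,0,0]]'; python3 -m inch '[[0,0,0.001,0,0],[0,0,0.002,0,0],[0,0,0.002,0,0]]'
```

```text
time: 5.15
eef_pos: [0.5715, 0.1406, 0.0403]
tcp_rot: [[-0.974, 0.229, 0.0], [0.229, 0.974, 0.0], [0.0, 0.0, -1.0]]
force: [-0.8, 0.0, 0.3]
width: 0.002
grip_force: 0.0
time: 5.45
eef_pos: [0.572, 0.1425, 0.0403]
tcp_rot: [[-0.974, 0.229, 0.0], [0.229, 0.974, 0.0], [-0.0, 0.0, -1.0]]
force: [0.1, -0.0, -0.5]
width: 0.002
grip_force: 0.0
```

```bash
python3 -m inch '[[0,0,0.001,0,0],[0,0,0.002,0,0],[0,0,0.002,0,0]]'
```

```text
time: 5.75
eef_pos: [0.5724, 0.1445, 0.0403]
tcp_rot: [[-0.974, 0.229, -0.0], [0.229, 0.974, 0.0], [0.0, -0.0, -1.0]]
force: [-0.3, 0.0, 0.3]
width: 0.003
grip_force: 0.0
```

```bash
python3 -m inch '[[0,0,0.001,0,0],[0,0,0.001,0,0]]'
```

```text
time: 5.95
eef_pos: [0.5726, 0.1454, 0.0403]
tcp_rot: [[-0.974, 0.229, -0.0], [0.229, 0.974, 0.0], [0.0, -0.0, -1.0]]
force: [-0.0, 0.5, 1.0]
width: -0.0
grip_force: 0.0
```

```bash
python3 -m inch '[[0,0,0.001,0,0],[0,0,0.001,0,0]]'
```

```text
time: 6.15
eef_pos: [0.5729, 0.1464, 0.0403]
tcp_rot: [[-0.974, 0.229, -0.0], [0.229, 0.974, 0.0], [0.0, 0.0, -1.0]]
force: [0.4, -0.3, 0.1]
width: 0.002
grip_force: 0.0
```

```bash
python3 -m inch '[[0,0,0.001,0,0],[0,0,0.001,0,0]]'
```

```text
time: 6.35
eef_pos: [0.5731, 0.1473, 0.0403]
tcp_rot: [[-0.974, 0.229, 0.0], [0.229, 0.974, 0.0], [-0.0, 0.0, -1.0]]
force: [-1.4, 0.9, -0.6]
width: -0.0
grip_force: 0.0
```

```bash
python3 -m inch '[[0,0,0.001,0,0],[0,0,0.001,0,0]]'
```

```text
time: 6.55
eef_pos: [0.5733, 0.1484, 0.0403]
tcp_rot: [[-0.974, 0.229, -0.0], [0.229, 0.974, 0.0], [0.0, 0.0, -1.0]]
force: [-0.3, 0.8, -0.3]
width: -0.002
grip_force: 0.0
```

```bash
python3 -m inch '[[0,0,0.001,0,0],[0,0,0.001,0,0]]'
```

```text
time: 6.75
eef_pos: [0.5736, 0.1493, 0.0403]
tcp_rot: [[-0.974, 0.229, -0.0], [0.229, 0.974, 0.0], [0.0, 0.0, -1.0]]
force: [-0.1, 0.8, -0.4]
width: 0.002
grip_force: 0.0
```

```bash
python3 -m inch '[[0,0,0.001,0,0],[0,0,0.001,0,0]]'
```

```text
time: 6.95
eef_pos: [0.5738, 0.1503, 0.0403]
tcp_rot: [[-0.974, 0.229, -0.0], [0.229, 0.974, 0.0], [0.0, 0.0, -1.0]]
force: [0.4, -0.3, -0.2]
width: 0.003
grip_force: 0.0
```

```bash
python3 -m inch '[[0,0,0.001,0,0],[0,0,0.001,0,0]]'
```

```text
time: 7.15
eef_pos: [0.574, 0.1512, 0.0403]
tcp_rot: [[-0.974, 0.229, -0.0], [0.229, 0.974, 0.0], [0.0, 0.0, -1.0]]
force: [-0.4, 0.3, 0.0]
width: 0.001
grip_force: 0.0
```

```bash
python3 -m inch '[[0,0,0.001,0,0],[0,0,0.001,0,0]]'; python3 - <<'E'
from h import *
im=look("wrist","w2")
E
```

```text
time: 7.35
eef_pos: [0.5743, 0.1522, 0.0403]
tcp_rot: [[-0.974, 0.229, -0.0], [0.229, 0.974, 0.0], [0.0, 0.0, -1.0]]
force: [0.2, -0.3, -0.2]
width: -0.001
grip_force: 0.0
```

View pics/w2.png

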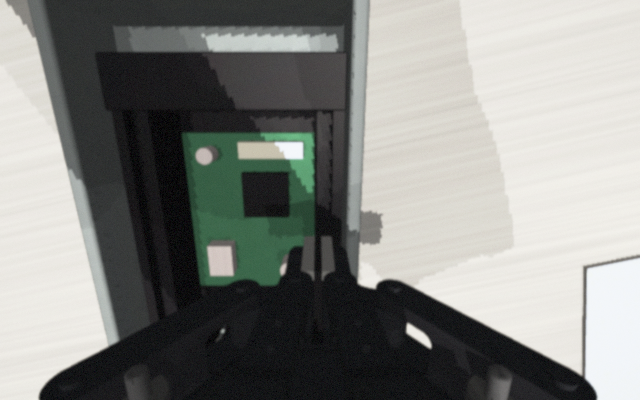

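```bash
python3 - <<'E'
from h import *
im=look("wrist"); print(im["eye"],r.state()["eef_pos"])
C=np.array([.5632,.1090]);a=np.deg2rad(-13.1); X=np.array([np.cos(a),np.sin(a)]);Y=np.array([-X[1],X[0]])
P=pts(im); q=np.c_[(P[:,:2]-C)@X*1000,(P[:,:2]-C)@Y*1000,P[:,2]*1000]
x,y,z=q.T; s=lambda v:np.round(np.percentile(v,[1,10,50,90,99]),1) if len(v) else None
for lo,hi in((-60,-45),(-45,-30),(-30,-15)):
    b=(x>lo)&(x<hi)
    print(lo,"rimR",s(y[b&(abs(z-50)<2)&(abs(y-48)<8)]),"rimL",s(y[b&(abs(z-50)<2)&(abs(y+48)<8)]))
print("ledge x",s(x[(abs(z-61.5)<2)&(x<-50)&(x>-100)&(abs(y)<40)]), "e", (np.array(r.state()["eef_pos"][:2])-C)@Y*1000,(np.array(r.state()["eef_pos"][:2])-C)@X*1000)
# near finger
k=(abs(y-44)<25)&(abs(x)<25)&(z>34)&(z<140)
for zz in range(35,140,8):
    m=k&(abs(z-zz)<4); print(zz,m.sum(),s(x[m]),s(y[m]))
E
```

```text
[0.50475403 0.168348   0.21361855] [0.57424365 0.15205913 0.04031814]
-60 rimR [44.2 44.8 48.  51.6 52.2] rimL [-52.5 -51.8 -48.  -44.  -43.3]
-45 rimR [44.2 44.7 48.  51.3 51.9] rimL [-52.4 -51.8 -48.  -44.  -43.4]
-30 rimR [44.1 44.7 48.1 51.4 52.1] rimL [-52.6 -51.9 -48.1 -44.1 -43.4]
ledge x [-94.9 -92.7 -82.5 -71.9 -69.5] e 44.44161230175704 0.9968441144160576
35 39 [-24.5 -22.6  -4.1   4.7   7.4] [60.2 60.2 60.3 60.4 60.4]
43 79 [-24.4 -20.6  -6.8   9.7  12.1] [60.1 60.2 60.3 60.4 60.4]
51 947 [-24.8 -22.2 -10.5   1.5  21.1] [44.1 45.3 49.9 65.9 68.2]
59 1304 [-24.6 -21.8  -7.5  12.6  22.4] [52.2 53.5 62.3 66.5 67.6]
67 0 None None
75 118 [-10.   -9.8  -9.4  -5.3  -5.1] [33.  36.2 44.2 52.6 55.9]
83 406 [-10.1  -9.9  -7.6  -5.3  -5.1] [31.3 33.5 44.4 55.2 57.4]
91 493 [-10.1  -9.9  -6.2  -5.3  -4.9] [31.1 33.3 44.6 55.3 57.8]
99 525 [-10.2  -9.9  -9.2  -5.4  -5. ] [31.1 33.6 44.2 55.4 57.6]
107 735 [-10.7 -10.   -7.4   7.9  12.1] [35.  40.6 44.2 48.2 54.3]
115 1356 [-12.6 -11.9 -10.3   1.8  10.4] [20.6 27.4 46.1 61.2 67.7]
123 2339 [-12.3 -11.1 -10.3   4.1   9.8] [19.4 22.5 41.8 65.9 68.5]
131 1262 [-11.5 -11.   -7.9   1.5   6.1] [19.  19.7 40.6 68.1 68.9]
139 807 [-16.4 -16.  -15.4  -8.6  -2.6] [28.6 31.3 48.2 57.7 60.2]
```

```bash
python3 - <<'E'
from h import *
im=look("wrist")
C=np.array([.5632,.1090]);a=np.deg2rad(-13.1); X=np.array([np.cos(a),np.sin(a)]);Y=np.array([-X[1],X[0]])
z=im["range_z"]
for v in range(208,300,6):
    o=[]
    for u in range(284,356,6):
        d=z[v,u]; p=np.array(im["attitude"])@np.array([(u-im["cx"])/im["fx"]*d,(v-im["cy"])/im["fy"]*d,d])+np.array(im["eye"])
        o.append("%4d/%3d/%3d"%((p[:2]-C)@X*1000,(p[:2]-C)@Y*1000,p[2]*1000) if d>0 else "     .     ")
    print(v,*o)
cv2.imwrite("pics/w3.png",cv2.resize(np.clip(im["pixels"][190:300,240:400].astype(int)*2,0,255).astype(np.uint8),None,fx=5,fy=5))
E
```

```text
208   -6/ 22/ 22   -4/ 25/ 16   -4/ 29/ 16   -4/ 33/ 16   -4/ 37/ 17   -4/ 41/ 16      .       -15/ 49/ 49  -18/ 52/ 58  -18/ 55/ 56  -12/ 60/ 39  -17/ 62/ 55
214   -2/ 21/ 21    0/ 25/ 17    0/ 29/ 16    0/ 33/ 15    0/ 37/ 15    0/ 41/ 15  -12/ 45/ 49  -12/ 49/ 49  -14/ 52/ 57  -14/ 55/ 57   -8/ 60/ 40  -14/ 62/ 55
220    3/ 21/ 16    3/ 25/ 17    3/ 29/ 16    3/ 33/ 16    3/ 37/ 16    4/ 41/ 15   -8/ 45/ 50   -8/ 49/ 49  -11/ 52/ 57  -11/ 55/ 56   -5/ 60/ 41  -11/ 62/ 56
226    7/ 21/ 17    8/ 25/ 16    8/ 29/ 16    7/ 33/ 17    8/ 37/ 16    8/ 41/ 16   -4/ 45/ 49   -4/ 49/ 49   -7/ 52/ 57   -8/ 55/ 57   -2/ 60/ 43   -7/ 62/ 55
232   12/ 20/ 16   13/ 24/ 15   12/ 29/ 17   12/ 33/ 16   12/ 37/ 16   12/ 41/ 16   -1/ 45/ 49   -1/ 49/ 49   -4/ 52/ 57   -4/ 55/ 57    1/ 60/ 43   -3/ 62/ 56
238   17/ 20/ 17   17/ 25/ 17   16/ 29/ 17   17/ 33/ 16   -9/ 39/ 76  -10/ 42/ 78   -8/ 45/ 75   -9/ 48/ 76   -1/ 52/ 58   -1/ 55/ 58    4/ 60/ 45    0/ 62/ 55
244   22/ 20/ 16   21/ 24/ 17   21/ 29/ 17   21/ 33/ 16   -9/ 39/ 83   -9/ 42/ 84  -10/ 45/ 85   -9/ 48/ 83    2/ 52/ 57    2/ 55/ 57    8/ 6
[... 758 characters left out ...]
/ 47/112  -10/ 49/112  -11/ 51/114  -12/ 54/114  -10/ 56/112
280  -10/ 32/115  -10/ 34/116  -11/ 36/118  -10/ 38/116  -10/ 40/116   -5/ 42/108   -5/ 45/108  -11/ 47/117  -10/ 49/116  -11/ 51/117  -11/ 53/117  -10/ 56/116
286  -11/ 32/120  -10/ 34/119  -10/ 36/119  -10/ 38/119  -10/ 41/120   -3/ 42/108   -3/ 45/108  -10/ 47/120  -10/ 49/119  -10/ 51/119  -11/ 53/121  -10/ 55/119
292  -10/ 33/124  -10/ 35/124  -10/ 37/122  -10/ 39/123  -10/ 41/123    0/ 42/109    0/ 45/108   -9/ 47/122  -10/ 49/123  -10/ 51/123  -10/ 53/124  -10/ 55/123
298  -10/ 33/126  -11/ 35/128  -11/ 37/128  -10/ 39/126  -10/ 41/127    2/ 42/108    1/ 45/109   -9/ 47/125  -10/ 49/126  -10/ 51/126  -10/ 53/126  -10/ 54/127
```

View pics/w3.png

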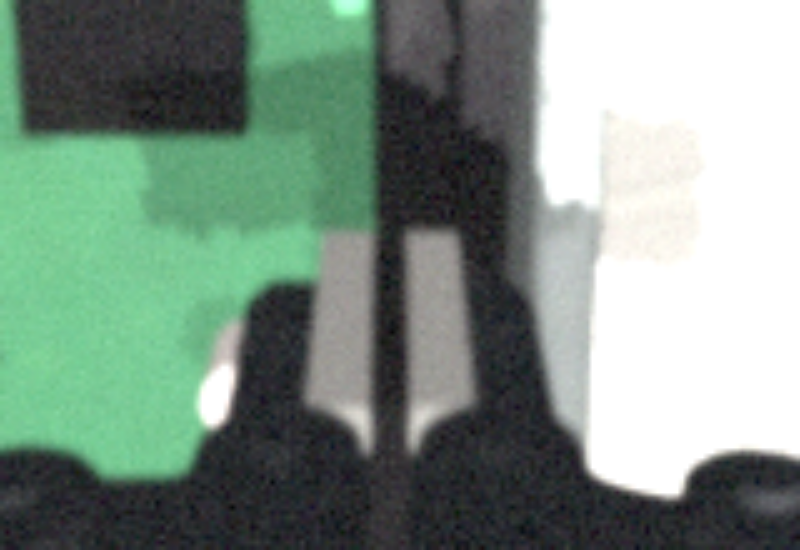

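```bash
python3 -m inch '[[0,0,0.0,0.004,0],[0,0,0,0.008,0],[0,0,0,0.012,0],[0,0,0,0.012,0]]'; python3 -m inch '[[0,0,0,0.002,0],[0,0,0,0.002,0]]'
```

```text
time: 7.9
eef_pos: [0.5737, 0.1519, 0.0275]
tcp_rot: [[-0.973, 0.229, -0.001], [0.229, 0.973, -0.001], [0.001, -0.001, -1.0]]
force: [-0.4, -0.0, -0.7]
width: 0.0
grip_force: 0.0
time: 8.1
eef_pos: [0.5742, 0.152, 0.0261]
tcp_rot: [[-0.973, 0.229, -0.0], [0.229, 0.973, -0.0], [0.0, -0.0, -1.0]]
force: [1.4, -0.2, -0.7]
width: -0.0
grip_force: 0.0
```

```bash
python3 -m inch '[[0,0,0,0.002,0],[0,0,0,0.003,0],[0,0,0,0.003,0]]'
```

```text
time: 8.4
eef_pos: [0.5741, 0.152, 0.0232]
tcp_rot: [[-0.973, 0.229, -0.0], [0.229, 0.973, -0.0], [0.0, -0.0, -1.0]]
force: [-0.2, -0.1, 0.6]
width: -0.001
grip_force: 0.0
```

```bash
python3 -m inch '[[0,0,0,0.002,0],[0,0,0,0.003,0],[0,0,0,0.003,0]]'
```

```text
time: 8.7
eef_pos: [0.5743, 0.1521, 0.0206]
tcp_rot: [[-0.973, 0.229, -0.0], [0.229, 0.973, 0.0], [0.0, 0.0, -1.0]]
force: [-1.5, 0.2, 3.4]
width: -0.003
grip_force: 1.5
```

```bash
python3 -m inch '[[0,0,0,-0.05,0],[0,0,0,-0.1,0],[0.5,-0.0292,-0.3382,-0.12,-32.8],[0.5,-0.0292,-0.3382,-0.12,-32.8],[0.5,-0.0292,-0.3382,-0.12,-32.8],[0.5,-0.0292,-0.3382,-0.12,-32.8],[0.5,-0.0292,-0.3382,-0.12,-32.8],[0.5,-0.0292,-0.3382,-0.12,-32.8],[0.5,-0.0292,-0.3382,-0.12,-32.8],[0.5,-0.0292,-0.3382,-0.1,-32.8],[0.5,-0.0292,-0.3382,-0.07,-32.8],[0.5,-0.0292,-0.3382,-0.07,-32.8],[0.5,-0.0292,-0.3382,-0.07,-32.8]]'
python3 - <<'E'
from h import *
np.set_printoptions(precision=4,suppress=True)
im=look("wrist","w4"); s=r.state(); t=np.array(s["eef_pos"]); R=np.array(s["tcp_rot"]); print(s["time"],t,R[:,0])
P=pts(im); k=np.linalg.norm(P[:,:2]-[.512,-.1886],axis=1)<.1; P=P[k]
v=P[(P[:,2]>.032)&(P[:,2]<.036)]; rc=cv2.minAreaRect(v[:,:2].astype(np.float32)); print("rib",len(v),rc,v.mean(0)[2])
q=(P-t)@R*1000   # tool frame mm
f=q[(abs(q[:,0])<14)&(abs(q[:,1])<40)&(q[:,2]<10)&(q[:,2]>-60)]
print("tips tool z",np.percentile(f[:,2],[90,95,99,99.8]))
E
```

```text
time: 10.0
eef_pos: [0.525, -0.1837, 0.0905]
tcp_rot: [[-0.942, -0.335, -0.001], [-0.335, 0.942, -0.0], [0.001, 0.0, -1.0]]
force: [0.2, -0.5, 1.3]
width: 0.501
grip_force: 0.0
10.05 [ 0.5258 -0.1838  0.0913] [-0.9421 -0.3354 -0.0005]
rib 928 ((0.5113694667816162, -0.18873289227485657), (0.04344649612903595, 0.013430949300527573), 19.145919799804688) 0.033676168939005324
tips tool z [-37.9954 -35.926  -32.533  -31.9321]
```

View pics/w4.png

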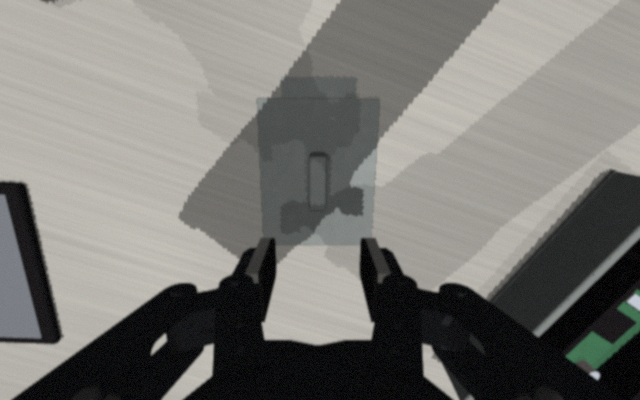

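```bash
python3 -m inch '[[0.5,0,0,0.03,0],[0.5,0,0,0.06,0],[0.5,0,0,0.085,0],[0.5,0,0,0.1,0],[0.5,0,0,0.106,0],[0.5,0,0,0.106,0]]' 20; python3 -m inch '[[0,0,0,0,0],[0,0,0,0,0],[0,0,0,0,0],[0,0,0,0,0],[0,0,0,0,0],[0,0,0,0,0]]' 20
```

```text
time: 10.65
eef_pos: [0.5257, -0.1839, -0.0153]
tcp_rot: [[-0.942, -0.335, 0.0], [-0.335, 0.942, -0.0], [-0.0, -0.0, -1.0]]
force: [-0.3, -0.2, 0.3]
width: 0.5
grip_force: 0.0
time: 11.25
eef_pos: [0.5263, -0.184, -0.0144]
tcp_rot: [[-0.942, -0.335, 0.002], [-0.335, 0.942, 0.0], [-0.002, -0.001, -1.0]]
force: [-1.0, -0.3, 7.1]
width: 0.163
grip_force: 22.0
```

```bash
python3 -m inch '[[0,0,0,-0.02,0],[0,0,0,-0.05,0],[0,0,0,-0.08,0],[0,0,0,-0.1,0],[0,0,0,-0.1,0],[0,0,0,-0.1,0]]' 20
python3 - <<'E'
from h import *
np.set_printoptions(precision=4,suppress=True)
im=look("side","s1"); s=r.state(); print(s["force"],s["width"],s["eef_pos"])
d=r.regions_of("side","cover_grip")[0]; P=pts(im,d["mask"]); t=np.array(s["eef_pos"]); R=np.array(s["tcp_rot"])
print(d["confidence"],len(P))
q=(P-t)@R*1000; q[:,0]*=-1; q[:,2]*=-1
for x in range(-105,70,12):
    k=abs(q[:,0]-x)<6; print(x,k.sum(),np.round(np.percentile(q[k,2],[5,25,50,75,95]),1) if k.sum()>3 else "")
cv2.imwrite("pics/s1.png",cv2.resize(im["pixels"][150:330,200:440],None,fx=3,fy=3))
E
```

```text
time: 11.85
eef_pos: [0.5251, -0.1836, 0.084]
tcp_rot: [[-0.942, -0.335, 0.0], [-0.335, 0.942, 0.0], [-0.0, 0.0, -1.0]]
force: [0.2, -0.2, -3.4]
width: 0.156
grip_force: 20.6
[-0.0007  0.1275 -4.5315] 0.1612211508227524 [ 0.5245 -0.1835  0.0832]
0.71 1918
-105 0 
-93 104 [15.9 17.7 18.9 19.8 20.9]
-81 175 [17.2 18.3 19.7 21.1 22.9]
-69 193 [18.1 19.8 21.  22.  23.3]
-57 187 [17.8 19.8 20.8 21.9 23.1]
-45 187 [18.5 20.1 20.9 21.9 23.4]
-33 245 [18.4 20.4 21.9 30.7 49. ]
-21 200 [-83.4  20.1  21.7  27.7  48.7]
-9 162 [17.4 20.3 21.4 23.5 48.1]
3 121 [17.2 20.1 21.  21.8 24.1]
15 89 [16.5 19.  20.5 21.6 22.9]
27 103 [14.9 19.7 20.8 21.9 23.5]
39 108 [16.9 19.8 20.7 21.8 23.6]
51 37 [-2.2 19.4 19.8 21.1 22.8]
63 2
```

View pics/s1.png

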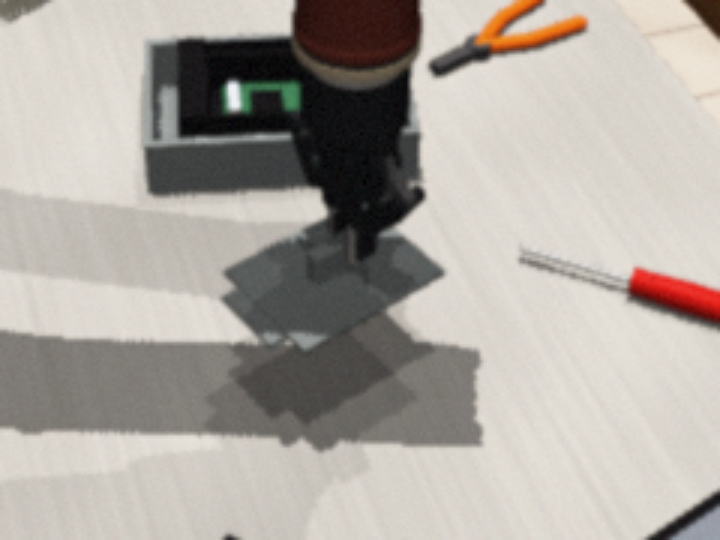

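```bash
python3 -c "
from workcell import r
print(r.state()['joint_positions'])"
```

```text
[-0.20176166  0.25672209  0.52998342  1.85948106 -0.14684164  1.06618349
  2.29806497]
```

```bash
python3 -m inch '[[0,0,0,-0.04,0],[0,-0.012,0.024,-0.05,8],[0,-0.025,0.048,-0.05,16],[0,-0.038,0.072,-0.05,24],[0,-0.05,0.096,-0.05,32],[0,-0.063,0.12,-0.05,40],[0,-0.076,0.144,-0.05,48],[0,-0.088,0.168,-0.05,56],[0,-0.101,0.192,-0.05,64],[0,-0.113,0.216,-0.05,72],[0,-0.126,0.24,-0.05,80],[0,-0.139,0.264,-0.05,88],[0,-0.151,0.288,-0.05,96],[0,-0.164,0.312,-0.05,104],[0,-0.176,0.336,-0.05,112],[0,-0.189,0.36,-0.05,120],[0,-0.189,0.36,-0.04,122.6],[0,-0.189,0.36,0,122.6],[0,-0.189,0.36,0.026,122.6],[0,-0.189,0.36,0.026,122.6]]' 20;  python3 -m inch '[[0,0,0,0,0],[0,0,0,0,0]]' 20
python3 - <<'E'
from h import *
np.set_printoptions(precision=4,suppress=True)
im=look("wrist"); s=r.state(); print(s["joint_positions"])
d=r.regions_of("wrist","cover_grip")[0]; P=pts(im,d["mask"]); t=np.array(s["eef_pos"]); R=np.array(s["tcp_rot"])
q=(P-t)@R*1000; q[:,0]*=-1; q[:,2]*=-1
k=(abs(q[:,2]-21)<15)&(q[:,0]<-42); print(d["confidence"],k.sum(),"slope deg",np.rad2deg(np.arctan(np.polyfit(q[k,0],q[k,2],1)[0])),np.percentile(q[k,0],[1,99]),np.percentile(q[k,1],[1,99]))
E
```

```text
time: 13.95
eef_pos: [0.579, 0.2172, 0.0529]
tcp_rot: [[0.225, 0.974, -0.008], [0.974, -0.225, -0.005], [-0.007, -0.007, -1.0]]
force: [-1.0, 0.0, -3.4]
width: 0.155
grip_force: 20.7
time: 14.15
eef_pos: [0.5838, 0.2188, 0.0597]
tcp_rot: [[0.226, 0.974, 0.002], [0.974, -0.226, 0.001], [0.001, 0.001, -1.0]]
force: [-0.4, 1.1, -2.6]
width: 0.162
grip_force: 20.7
[-0.8606  0.4249  0.5461  1.7167 -0.2472  1.0668 -0.4617]
0.68 20153 slope deg 2.933829258709259 [-95.0611 -42.5548] [-48.3152  48.4396]
```

```bash
python3 -m inch '[[0,0,0,0.008,0],[0,0,0,0.014,0],[0,0,0,0.017,0],[0,0,0,0.017,0]]'; python3 -m inch '[[0,0,0,0.002,0],[0,0,0,0.004,0],[0,0,0,0.004,0]]';  python3 -m inch '[[0,0,0,0.001,0],[0,0,0,0.002,0],[0,0,0,0.002,0]]'
```

```text
time: 14.65
eef_pos: [0.5824, 0.2187, 0.0408]
tcp_rot: [[0.225, 0.974, -0.001], [0.974, -0.225, -0.0], [-0.0, -0.001, -1.0]]
force: [0.8, 0.8, -3.4]
width: 0.159
grip_force: 20.7
time: 14.95
eef_pos: [0.5832, 0.2197, 0.0377]
tcp_rot: [[0.225, 0.974, 0.001], [0.974, -0.225, 0.001], [0.001, 0.001, -1.0]]
force: [1.3, 3.0, 1.3]
width: 0.157
grip_force: 21.2
time: 15.25
eef_pos: [0.5832, 0.2192, 0.0356]
tcp_rot: [[0.225, 0.974, 0.001], [0.974, -0.225, 0.001], [0.001, 0.001, -1.0]]
force: [1.6, 5.4, 2.6]
width: 0.157
grip_force: 21.5
```

```bash
python3 -m inch '[[0,0,0,0.001,0],[0,0,0,0.002,0],[0,0,0,0.002,0]]'
```

```text
time: 15.55
eef_pos: [0.5831, 0.219, 0.0335]
tcp_rot: [[0.225, 0.974, 0.001], [0.974, -0.225, 0.0], [0.001, 0.001, -1.0]]
force: [1.9, 5.0, 2.3]
width: 0.158
grip_force: 21.4
```

```bash
python3 -m inch '[[0,0,0,0.001,0],[0,0,0,0.002,0],[0,0,0,0.002,0]]'
```

```text
time: 15.85
eef_pos: [0.5831, 0.2192, 0.0315]
tcp_rot: [[0.225, 0.974, 0.001], [0.974, -0.225, 0.001], [0.001, 0.001, -1.0]]
force: [2.2, 5.3, 2.1]
width: 0.159
grip_force: 21.4
```

```bash
python3 -m inch '[[0,0,0,0.001,0],[0,0,0,0.002,0],[0,0,0,0.003,0],[0,0,0,0.004,0],[0,0,0,0.004,0]]'; python3 -m inch '[[0,0,0,-0.02,0],[0,0,0,-0.05,0],[0,0,0,-0.07,0],[0,0,0,-0.07,0],[0,0,0,-0.07,0]]'; cat > tilt.py <<'E'
from h import *
np.set_printoptions(precision=4,suppress=True)
im=look("wrist"); s=r.state()
d=r.regions_of("wrist","cover_grip")[0]; P=pts(im,d["mask"]); t=np.array(s["eef_pos"]); R=np.array(s["tcp_rot"])
q=(P-t)@R*1000; q[:,0]*=-1; q[:,2]*=-1
k=(q[:,0]<-44)&(q[:,0]>-78)&(abs(q[:,1])<45)&(q[:,2]<35)&(q[:,2]>-30); A=np.c_[q[k,0],q[k,1],np.ones(k.sum())]
for _ in range(4):
    w=np.linalg.lstsq(A,q[k,2],rcond=None)[0]; e=abs(A@w-q[k,2])<2; 
    A=A[e]; kk=np.nonzero(k)[0]; k=np.zeros_like(k); k[kk[e]]=True
print(d["confidence"],k.sum(),"plane slopes deg (x,y)",np.rad2deg(np.arctan(w[:2])),"plate top z at x=0",w[2])
m=(q[:,2]<35)&(q[:,2]>-40); print("x,y ext",np.percentile(q[m,0],[.3,1]),np.percentile(q[m&(q[:,0]>-75),1],[.5,99.5]),"tongue y",np.percentile(q[m&(q[:,0]<np.percentile(q[m,0],.3)+9),1],[1,99]))
print(s["eef_pos"],s["time"])
E
python3 tilt.py
```

```text
time: 16.35
eef_pos: [0.5832, 0.2195, 0.0275]
tcp_rot: [[0.225, 0.974, 0.001], [0.974, -0.225, 0.001], [0.001, 0.001, -1.0]]
force: [1.9, 6.5, 1.8]
width: 0.157
grip_force: 21.3
time: 16.85
eef_pos: [0.5821, 0.2177, 0.0961]
tcp_rot: [[0.226, 0.974, -0.001], [0.974, -0.226, -0.001], [-0.001, -0.001, -1.0]]
force: [-0.4, 0.2, -3.8]
width: 0.158
grip_force: 20.6
0.92 9363 plane slopes deg (x,y) [20.228  -0.0368] plate top z at x=0 23.315386461735358
x,y ext [-85.336  -84.2372] [-48.5562  49.7031] tongue y [-28.9551  29.7077]
[0.5816 0.2177 0.0955] 16.9
```

```bash
python3 -m inch '[[0,0,0,-0.01,0],[0,-0.01,0.0025,-0.015,-8],[0,-0.02,0.005,-0.015,-16],[0,-0.03,0.0075,-0.015,-24],[0,-0.04,0.01,-0.015,-32],[0,-0.05,0.0125,-0.015,-40],[0,-0.06,0.015,-0.015,-48],[0,-0.07,0.0175,-0.015,-56],[0,-0.08,0.02,-0.015,-64],[0,-0.09,0.0225,-0.015,-72],[0,-0.1,0.025,-0.015,-80],[0,-0.11,0.028,-0.015,-88],[0,-0.1105,0.028,-0.015,-90],[0,-0.1105,0.028,-0.015,-90],[0,-0.1105,0.028,-0.015,-90]]'
cat >> tilt.py <<'E'
C=np.array([.5632,.1090]);a=np.deg2rad(-13.1); X=np.array([np.cos(a),np.sin(a)]);Y=np.array([-X[1],X[0]])
print("TCP insert frame",(t[:2]-C)@X*1000,(t[:2]-C)@Y*1000,t[2]*1000,"yaw err",np.rad2deg(np.arctan2(R[:2,1]@X,R[:2,1]@Y)))
P=pts(im); x,y,z=((P[:,:2]-C)@X*1000,(P[:,:2]-C)@Y*1000,P[:,2]*1000)
s=lambda v:np.round(np.percentile(v,[1,50,99]),1) if len(v)>5 else None
b=(x>-55)&(x<0)
for sg in(-1,1): print("rim",s(y[(abs(z-50)<1.5)&(y*sg>38)&(y*sg<58)&b]),"wall",s(y[(z>56.6)&(z<60)&(y*sg>48)&(y*sg<62)&b]))
print("ledge",s(x[(abs(z-61.5)<1.5)&(x<-55)&(x>-100)&(abs(y)<55)]))
E
python3 tilt.py
```

```text
time: 18.45
eef_pos: [0.585, 0.1048, 0.1122]
tcp_rot: [[-0.974, 0.227, -0.0], [0.227, 0.974, -0.0], [0.0, -0.0, -1.0]]
force: [0.0, 0.1, -3.4]
width: 0.16
grip_force: 20.6
0.94 9404 plane slopes deg (x,y) [20.074 -0.093] plate top z at x=0 22.571677321295653
x,y ext [-85.1575 -84.0852] [-49.6125  48.9717] tongue y [-29.8205  28.8683]
[0.585  0.105  0.1122] 18.5
TCP insert frame 22.153370487834042 1.0010307104798812 112.20435646756133 yaw err -0.020118590736788202
rim [-51.9 -47.9 -43.9] wall [-57.1 -54.3 -51.7]
rim [44.  48.2 52.3] wall [51.9 54.8 61.4]
ledge [-94.9 -82.2 -69.4]
```

```bash
python3 -m inch '[[0,0,-0.0007,0.01,0],[0,0,-0.0007,0.02,0],[0,0,-0.0007,0.03,0],[0,0,-0.0007,0.038,0],[0,0,-0.0007,0.043,0],[0,0,-0.0007,0.047,0],[0,0,-0.0007,0.05,0],[0,0,-0.0007,0.05,0],[0,0,-0.0007,0.05,0]]'
```

```text
time: 19.45
eef_pos: [0.5852, 0.104, 0.0626]
tcp_rot: [[-0.974, 0.225, 0.0], [0.225, 0.974, 0.0], [-0.0, 0.0, -1.0]]
force: [0.8, -0.6, -3.2]
width: 0.156
grip_force: 20.6
```

```bash
python3 -m inch '[[0,0.003,0,0.001,0],[0,0.006,0,0.0015,0],[0,0.008,0,0.0015,0],[0,0.01,0,0.0015,0],[0,0.01,0,0.0015,0]]'; python3 -m inch '[[0,0.001,0,0,0],[0,0.002,0,0,0],[0,0.003,0,0,0],[0,0.003,0,0,0]]'
```

```text
time: 19.95
eef_pos: [0.575, 0.1065, 0.0609]
tcp_rot: [[-0.974, 0.225, -0.0], [0.225, 0.974, 0.0], [0.0, 0.0, -1.0]]
force: [0.5, 0.3, -4.2]
width: 0.158
grip_force: 20.6
time: 20.35
eef_pos: [0.5722, 0.1069, 0.0608]
tcp_rot: [[-0.974, 0.225, -0.0], [0.225, 0.974, -0.0], [0.0, -0.0, -1.0]]
force: [0.7, -0.1, -3.4]
width: 0.153
grip_force: 20.6
```

```bash
python3 -m inch '[[0,0.001,0,0,0],[0,0.002,0,0,0],[0,0.003,0,0,0],[0,0.003,0,0,0]]'
```

```text
time: 20.75
eef_pos: [0.5692, 0.1077, 0.0608]
tcp_rot: [[-0.974, 0.225, -0.0], [0.225, 0.974, -0.0], [0.0, -0.0, -1.0]]
force: [-0.0, -0.3, -3.4]
width: 0.16
grip_force: 20.6
```

```bash
python3 -m inch '[[0,0.001,0,0,0],[0,0.0015,0,0,0],[0,0.0015,0,0,0]]'
```

```text
time: 21.05
eef_pos: [0.5678, 0.108, 0.0608]
tcp_rot: [[-0.974, 0.225, -0.0], [0.225, 0.974, -0.0], [0.0, -0.0, -1.0]]
force: [0.1, -0.2, -3.9]
width: 0.159
grip_force: 20.6
```

```bash
python3 -m inch '[[0,0.001,0,0,0],[0,0.0015,0,0,0],[0,0.0015,0,0,0]]'
```

```text
time: 21.35
eef_pos: [0.5673, 0.1081, 0.0612]
tcp_rot: [[-0.974, 0.226, 0.002], [0.226, 0.974, -0.0], [-0.002, 0.0, -1.0]]
force: [4.3, -1.2, -2.1]
width: 0.156
grip_force: 20.7
```

```bash
python3 -m inch '[[0,-0.0002,0,0.001,0],[0,-0.0005,0,0.002,0],[0,-0.001,0,0.003,0],[0,-0.0017,0,0.0045,0],[0,-0.0023,0,0.006,0],[0,-0.003,0,0.0073,0],[0,-0.003,0,0.0073,0]]'
```

```text
time: 22.05
eef_pos: [0.5699, 0.1076, 0.0537]
tcp_rot: [[-0.974, 0.226, 0.001], [0.226, 0.974, 0.0], [-0.001, 0.0, -1.0]]
force: [4.5, -0.7, 3.3]
width: 0.156
grip_force: 21.6
```

```bash
python3 -m inch '[[0,-0.0007,0,0.001,0],[0,-0.0014,0,0.002,0],[0,-0.0022,0,0.0035,0],[0,-0.0029,0,0.0052,0],[0,-0.0029,0,0.0052,0]]'; python3 tilt.py
```

```text
time: 22.55
eef_pos: [0.5728, 0.1069, 0.0483]
tcp_rot: [[-0.974, 0.226, 0.001], [0.226, 0.974, -0.0], [-0.001, 0.0, -1.0]]
force: [5.8, -1.2, 4.0]
width: 0.155
grip_force: 21.9
0.98 10878 plane slopes deg (x,y) [11.0874 -0.0411] plate top z at x=0 21.387503898611378
x,y ext [-78.7523 -77.7601] [-49.4651  49.1815] tongue y [-48.3172  48.0957]
[0.5728 0.1069 0.0484] 22.6
TCP insert frame 9.809881590701698 0.12642821431763154 48.3775501948035 yaw err -0.06797002964512884
rim None wall [-57.4 -54.2 -48.2]
rim [51.8 52.2 52.6] wall [48.2 54.5 57.7]
ledge [-94.7 -82.4 -69.4]
```

```bash
python3 -m inch '[[0,-0.0006,0,0.0013,0],[0,-0.0012,0,0.0026,0],[0,-0.0018,0,0.0039,0],[0,-0.0023,0,0.0053,0],[0,-0.0023,0,0.0053,0]]'
```

```text
time: 23.15
eef_pos: [0.575, 0.1064, 0.0433]
tcp_rot: [[-0.974, 0.225, 0.001], [0.225, 0.974, 0.0], [-0.001, 0.0, -1.0]]
force: [4.6, -2.1, 5.3]
width: 0.156
grip_force: 22.4
```

```bash
python3 -m inch '[[0,-0.0005,0,0.001,0],[0,-0.0008,0,0.002,0],[0,-0.0011,0,0.003,0],[0,-0.0011,0,0.003,0]]'
```

```text
time: 23.55
eef_pos: [0.5761, 0.1062, 0.0403]
tcp_rot: [[-0.974, 0.226, 0.001], [0.226, 0.974, 0.0], [-0.001, 0.0, -1.0]]
force: [4.4, -1.8, 5.6]
width: 0.159
grip_force: 22.5
```

```bash
python3 -m inch '[[0,-0.0004,0,0.001,0],[0,-0.0008,0,0.002,0],[0,-0.0011,0,0.003,0],[0,-0.0011,0,0.003,0]]'
```

```text
time: 23.95
eef_pos: [0.5772, 0.1059, 0.0371]
tcp_rot: [[-0.974, 0.225, 0.001], [0.225, 0.974, 0.0], [-0.001, 0.0, -1.0]]
force: [6.8, -0.9, 3.4]
width: 0.158
grip_force: 22.4
```

```bash
python3 -m inch '[[0,-0.0003,0,0.001,0],[0,-0.0005,0,0.002,0],[0,-0.0005,0,0.002,0]]'; python3 tilt.py
```

```text
time: 24.25
eef_pos: [0.5778, 0.1057, 0.0349]
tcp_rot: [[-0.974, 0.226, 0.001], [0.226, 0.974, -0.0], [-0.001, 0.0, -1.0]]
force: [6.4, -2.0, -0.7]
width: 0.154
grip_force: 22.1
0.75 12965 plane slopes deg (x,y) [ 0.6085 -0.0437] plate top z at x=0 21.597399239128386
x,y ext [-84.01   -83.1331] [-49.5391  49.1833] tongue y [-48.1576  47.6833]
[0.5778 0.1057 0.0349] 24.3
TCP insert frame 14.957475115483632 0.09531379177115752 34.861754499619 yaw err -0.06471289966948021
rim [-52.4 -51.9 -51.5] wall [-57.4 -54.3 -48.5]
rim [51.4 52.  52.6] wall [48.6 54.6 60.6]
ledge [-94.7 -82.4 -69.3]
```

```bash
python3 -m inch '[[0,-0.0003,0,0.001,0],[0,-0.0008,0,0.001,0]]'
```

```text
time: 24.55
eef_pos: [0.5781, 0.1057, 0.0341]
tcp_rot: [[-0.974, 0.225, 0.0], [0.225, 0.974, 0.0], [-0.0, 0.0, -1.0]]
force: [2.3, -0.5, 6.0]
width: 0.156
grip_force: 22.9
```

```bash
python3 -m inch '[[0.3,0,0,0,0],[0.3,0,0,0,0],[0.3,0,0,0,0],[0.3,0,0,-0.01,0],[0.3,0,0,-0.04,0],[0.3,0,0,-0.08,0],[0.3,0,0,-0.12,0],[0.3,0,0,-0.15,0],[0.3,0,0,-0.15,0],[0.3,0,0,-0.15,0]]'; python3 tilt.py | tail -3
python3 - <<'E'
from h import *
im=look("wrist"); C=np.array([.5632,.1090]);a=np.deg2rad(-13.1); X=np.array([np.cos(a),np.sin(a)]);Y=np.array([-X[1],X[0]])
P=pts(im); x,y,z=((P[:,:2]-C)@X*1000,(P[:,:2]-C)@Y*1000,P[:,2]*1000)
k=(abs(x)<60)&(abs(y)<45)&(abs(z-57)<8); w=np.linalg.lstsq(np.c_[x[k],y[k],np.ones(k.sum())],z[k],rcond=None)[0]; print(k.sum(),np.rad2deg(w[:2]),w[2])
for xx in range(-64,76,8):
    k=(abs(x-xx)<3)&(abs(abs(y)-25)<10)&(z<90); print(xx,np.round(np.median(z[k]),1) if k.sum() else "", end="; ")
cv2.imwrite("pics/f.png",im["pixels"])
E
```

```text
time: 25.55
eef_pos: [0.578, 0.1058, 0.1849]
tcp_rot: [[-0.974, 0.225, 0.001], [0.225, 0.974, 0.001], [-0.001, 0.001, -1.0]]
force: [-0.8, 0.4, 0.4]
width: 0.297
grip_force: 0.0
0.9 0 plane slopes deg (x,y) [0. 0.] plate top z at x=0 0.0
9983 [-0.02966419  0.01787215] 55.75194325084283
-64 55.3; -56 55.9; -48 55.8; -40 55.7; -32 55.8; -24 55.8; -16 55.7; -8 55.7; 0 55.7; 8 55.7; 16 55.7; 24 55.8; 32 55.7; 40 55.7; 48 55.7; 56 55.8; 64 56.0; 72 65.7; Traceback (most recent call last):
  File "tilt.py", line 11, in <module>
    m=(q[:,2]<35)&(q[:,2]>-40); print("x,y ext",np.percentile(q[m,0],[.3,1]),np.percentile(q[m&(q[:,0]>-75),1],[.5,99.5]),"tongue y",np.percentile(q[m&(q[:,0]<np.percentile(q[m,0],.3)+9),1],[1,99]))
                                                ~~~~~~~~~~~~~^^^^^^^^^^^^^^^
    return _quantile_unchecked(
        a, q, axis, out, overwrite_input, method, keepdims, weights)
    return _ureduce(a,
                    func=_quantile_ureduce_func,
    ...<5 lines>...
                    overwrite_input=overwrite_input,
                    method=method)
    r = func(a, **kwargs)
    result = _quantile(arr,
                       quantiles=q,
    ...<2 lines>...
                       out=out,
                       weights=wgt)
    slices_having_nans = np.isnan(arr[-1, ...])
                                  ~~~^^^^^^^^^
IndexError: index -1 is out of bounds for axis 0 with size 0
```

View pics/f.png

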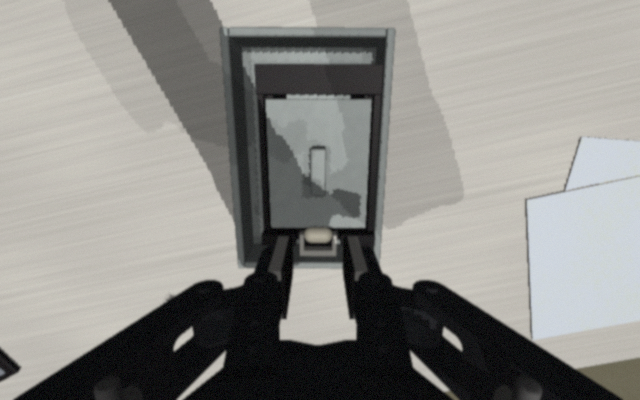

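The picture shows the cover flat in the bay (265–372, 98–228), its tongue under the ledge at row 95 and the roller at (318,236) just past its far edge. The measured tilt is 0.03° and the top face is at 55.8 mm, so it is seated.

```bash
python3 -c "
from workcell import r
print(r.close_job())"
```

```text
the job is handed in; nothing more can be done
None
```

The cover is closed and released: it sits level (0.03° tilt), top face measured at 55.8 mm against a nominal 56, tongue under the ledge and far edge past the roller; the job was handed in at about 26 s, no verdict was returned, and I didn't re-measure the bystanders at the end.

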